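# Stack the second cooling tier on the loaded base

### The job

The rolls are out of the oven: put the second storey on the little cooling rack. Pick the larger of the two steel tiers by its carrying bar, set it down (do not drop it) on the base frame that holds the tray of rolls so that all four corner posts stand fully down in the four corner cups, and let go. Leave the smaller tier where it is.

Things in the scene. Friction and masses are not known exactly. Their poses are not given: they have to be found in the camera images.
- tier_center (a point): Centre (half-way up) of the larger loose steel tier: 204 (x) x 144 (y) x 120 mm tall, 0.5 kg, z up. Round corner posts, 14 mm thick, at x +-95, y +-65 mm, feet 60 mm below this point; wire deck 3 to 13 mm above it. Carrying bar along x over the middle: 14 mm wide and tall, centre 53 mm above this point, 100 mm clear between its uprights, 33 mm free below it. Fits either way round.
- base: Base frame, fixed to the bench, with a tray of six purple rolls (46 mm high). Origin at its centre on the bench, z up. 238 mm (x) x 178 mm (y). Flared round cups at x +-95, y +-65 mm: mouths 45 mm and floors 21 mm above the bench, inside 44 mm wide at the mouth, 26 mm at the floor. With the larger tier home, its centre is 81 mm above this origin, its x along the base's x.
- small_tier_center (a point): Centre (half-way up) of the smaller loose steel tier: same build and 120 mm height, but only 134 mm (x) by 98 mm (y) over its posts, which do not match the cups. A bystander to be left where it is.

How it is judged (in metres and radians):
On the way:
1. the larger tier is lifted off the bench, its posts above the height of the cups (height (world z) of tier_center above 0.105 m), for 0.2 s.
At the end, for the whole second after the job is handed in: The larger tier stands at rest in the base frame: its centre within 12 mm of the base's centre line, turned within 10 degrees of the base either way round, within 6 mm of the seated height, within 5 degrees of level; the smaller tier is within 50 mm of where it began (horizontal distance between tier_center and base below 0.012 m and angle between the x axis of tier_center and the x axis of base, either way round below 0.175 rad and z of tier_center in the frame of base between 0.075 and 0.087 m and angle between tier_center's own z axis and vertical below 0.087 rad and linear speed of tier below 0.02 m/s and distance of small_tier_center from where it was at the start of the episode below 0.05 m); the robot touches nothing.
It fails at once if the larger tier is dropped (falls free at more than 0.6 m/s, a drop of about 20 mm) (linear speed of tier above 0.6 m/s and contact force between the fingers and tier below 0.2 N).
It fails at once if the smaller tier is moved by more than 50 mm (distance of small_tier_center from where it was at the start of the episode above 0.05 m).
It also fails if it takes over 48 s, if anything falls off the work surface, if the arm or the gripper's body presses on something with over 40 N, if the wrist force passes 120 N, or if a joint passes its speed limit or range.

### The arm

A 6-joint arm with a two-finger parallel gripper is mounted at the origin on the work surface. World frame = base frame: x ahead of the robot, y to its left, z up, the work surface at z = 0. Lengths are in mm, angles in rad, forces in N, time in s.
With the tool pointing down it reaches from about 275 to 750 mm from the base axis. Payload 10.2 kg.
Tool frame: the origin (TCP) lies at the centre of the arm's flange, where the gripper is bolted on; the fingertips stand ctrl.tip_reach ahead of it and the grasp point (between the pads) lies 155 mm ahead of it (ctrl.tip_reach is the distance from the TCP to the fingertips, in mm); z points along the fingers, y is the direction in which the jaws open and shut (so a half turn about z gives the same grasp; the last joint's range is limited). The gripper opens to 85 mm and grips with 20 to 120 N. Pads are 22 mm wide; open, the fingers measure 114 mm over their backs; the gripper's body (76 mm by 85 mm) begins 54 mm behind the grasp point. The pads swing forward as they close: fully open they stand 13 mm farther back than shut.
Start: joints at [-1.545, 0.313, 1.498, -0, 1.331, -0.223], TCP at [129.263, -508.845, 404.694] pointing down, gripper open.
Joint ranges: [-2.94, 2.94], [-0.97, 2.17], [0.19, 2.56], [-1.23, 4.37], [0.02, 3.11], [-2.88, 2.88]. Speed limits (rad/s): [2.39, 2.39, 3.01, 3.14, 3.14, 3.14].

### API

Orientations are given as a unit quaternion [w, x, y, z].
In Python, from rig import ctrl, viewer gives the robot as it stands.
- The arm moves only by the tool drive_tool, never from a script. Its argument "rows" is a list that holds one entry, the list of rows, each a list of 6 numbers: the shift along the world's x, y, z normalised to -1 to 1, where 1 is 0.1 m, then the turn, a rotation vector about the world's x, y, z normalised to -1 to 1, where 1 is 90 degrees. A call has 1 to 10 rows; each row is the pose to reach, as a shift and turn from the pose measured when the call began; what a row does not reach only later rows make up. A row lasts 1/8 s, in which the tool goes at most 62.5 mm and 10.7 degrees, less where a joint would pass 70% of its speed; a pose out of reach is approached as far as the arm can. A call with a number of a shift or a turn outside -1 to 1 is refused whole. A call with a gripper value outside its range is refused whole. "fingers" is the opening, from -1 (shut) to 1 (fully open), set as the call begins (left out, the last holds). The fingers move at their own pace and stop on an object; "force" is the grip in N (left out, the last holds). Time passes only in rows, so rows that repeat a pose let the fingers close. It gives the time, the measured TCP pose, the force and the opening at its end, in the units of the state.
- ctrl.sense(): the state, without advancing time (a new reading comes with each control period).
- viewer.capture(name): name is "side" or "top" or "wrist"; returns the picture (384x512x3 uint8, red, green, blue); there is no depth.
- viewer.calibration(name): a dict with "mtx" (3x3 intrinsics, pixels), "extrinsics" (4x4, takes a point from camera to world coordinates). Camera axes: x right, y up, looking along -z (the intrinsics and any distortion apply to the point x, -y, -z); pixel columns grow to the right and rows downward; lengths in mm; the calibration is good to about 2 mm. A picture is of the moment at which its call begins: read the wrist's pose just before it. calibration takes no time and is no camera call; for the wrist camera it gives the pose at the moment of the call.
- ctrl.finish_job(): hands the job in, once; it reports no verdict.
The state is a dict: "time_s": time; "joints": joint angles; "dq": joint speeds; "tau": joint torques, N m; "eef_pos": TCP position; "ee_rot": TCP orientation; "force": force on the tool from outside, world axes, zero at the start; "wrist_torque": the same for the moment, N m; "grip_width": opening from 0.0 (shut) to 1.0 (fully open).
Only numpy, scipy, OpenCV 4.12 (cv2) and the standard library are available. Lean on these libraries where they do the work, as an engineer would, in place of code of your own. Each camera call takes 0.05 s, during which the arm holds its last target.

## Working session

There is one attempt and no reset: what is moved stays moved. The work goes in short steps, Python scripts to look and compute and a tool call to move; the robot and the scene stay as the last step left them, time stands still between calls to the robot, and variables do not carry over. Pictures are saved under pics/ and viewed, and the job is handed in when it is done.

Besides the shell and the picture viewer there is one more tool, called after ">>>" as name(argument=value, ...) on one line, values as JSON. drive_tool: Moves the arm, as the interface text tells. Scaled input: -1 to 1 covers 0.1 m each way for a shift and 90 degrees each way for a turn. Its arguments: {"type":"object","properties":{"rows":{"type":"array","items":{"type":"array","items":{"type":"array","items":{"type":"number"}}}},"fingers":{"type":"number"},"force":{"type":"number"}},"required":["rows"]}

```bash
mkdir -p pics; ls
python3 - <<'E'
from rig import ctrl, viewer
import cv2
s=ctrl.sense(); print(s, ctrl.tip_reach)
for n in ["side","top","wrist"]:
    c=viewer.calibration(n); print(n,c)
    im=viewer.capture(n); cv2.imwrite(f"pics/{n}0.png",im[:,:,::-1])
E
```

```text
pics
{'time_s': 0.0, 'joints': array([-1.54546455e+00,  3.13516338e-01,  1.49845743e+00,  5.64064638e-05,
        1.33100123e+00, -2.23402438e-01]), 'dq': array([ 0.00159111,  0.00056937,  0.00075458, -0.00050436,  0.00103526,
        0.00012719]), 'tau': array([-5.77589199e-04, -4.12261534e+01, -2.59743655e+01, -2.10795697e-04,
        4.15896939e-03,  1.10229581e-05]), 'eef_pos': array([ 129.23378965, -508.81614375,  404.09330906]), 'ee_rot': array([-6.85080578e-04,  9.92276970e-01,  1.24040060e-01,  9.55963561e-05]), 'force': array([-0.50658572,  0.65038387,  0.08831496]), 'wrist_torque': array([-0.03269266,  0.04837551, -0.02580355]), 'grip_width': 0.9994582429590483} 173.4
side {'mtx': array([[361.53985186,   0.        , 259.68892264],
       [  0.        , 361.53985186, 193.84440182],
       [  0.        ,   0.        ,   1.        ]]), 'extrinsics': array([[ 9.79861710e-01,  1.16022487e-01, -1.62510956e-01,
         4.07650063e+02],
       [-1.99651300e-01,  5.56138202e-01, -8.06752539e-01,
        -6.52446307e+02],
       [-3.22288537e-03,  8.22951446e-01,  5.68102570e-01,
  
[... 458 characters left out ...]
1],
       [ 1.11340110e-02,  7.69816693e-02,  9.96970339e-01,
         1.02295610e+03],
       [ 0.00000000e+00,  0.00000000e+00,  0.00000000e+00,
         1.00000000e+00]])}
wrist {'mtx': array([[315.69058719,   0.        , 255.51173518],
       [  0.        , 315.69058719, 189.32310163],
       [  0.        ,   0.        ,   1.        ]]), 'extrinsics': array([[ 2.45900770e-01,  9.24706252e-01,  2.90604817e-01,
         2.03156151e+02],
       [-9.69294854e-01,  2.34757765e-01,  7.31865976e-02,
        -4.90766157e+02],
       [-5.45633068e-04, -2.99678394e-01,  9.54040126e-01,
         3.74304548e+02],
       [ 0.00000000e+00,  0.00000000e+00,  0.00000000e+00,
         1.00000000e+00]])}
```

View pics/side0.png

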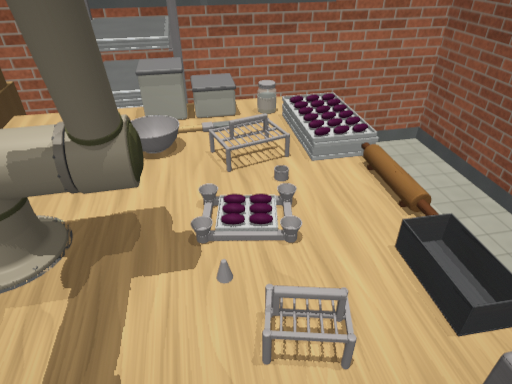

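View pics/top0.png

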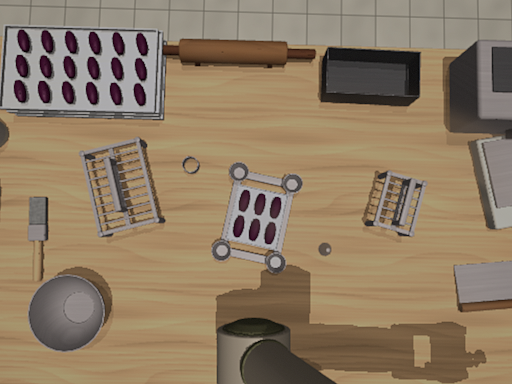

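View pics/wrist0.png

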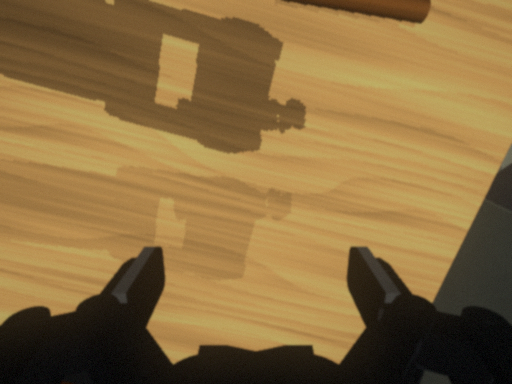

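Run:
```python
import cv2
im=cv2.imread("pics/top0.png")
cv2.imwrite("pics/t_tier.png",cv2.resize(im[130:245,70:175],None,fx=5,fy=5,interpolation=cv2.INTER_CUBIC))
cv2.imwrite("pics/t_base.png",cv2.resize(im[155:280,205:310],None,fx=4.6,fy=4.6,interpolation=cv2.INTER_CUBIC))
im=cv2.imread("pics/side0.png")
cv2.imwrite("pics/s_tier.png",cv2.resize(im[105:255,180:310],None,fx=4,fy=4,interpolation=cv2.INTER_CUBIC))
```

```text
(no output)
```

View pics/t_tier.png

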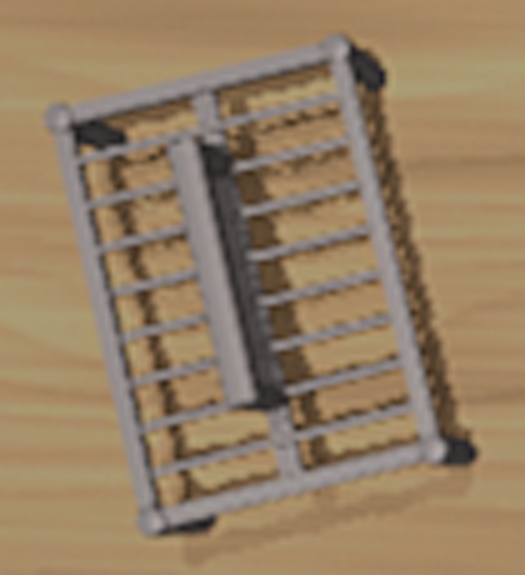

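View pics/t_base.png

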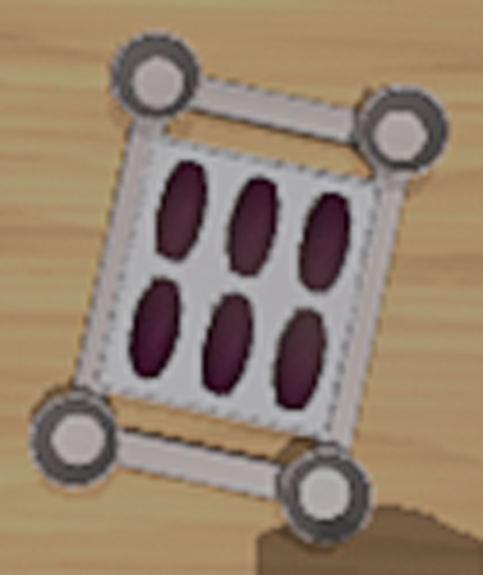

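View pics/s_tier.png

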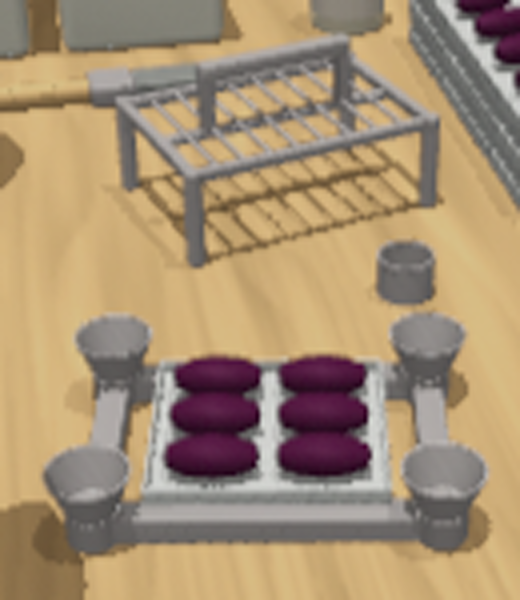

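```bash
cat > h.py <<'E'
import numpy as np
from rig import viewer
def ray(cam,px,z):
    c=viewer.calibration(cam);K=c["mtx"];E=c["extrinsics"]
    p=np.atleast_2d(np.array(px,float));z=np.broadcast_to(z,len(p))
    d=np.c_[(p[:,0]-K[0,2])/K[0,0],-(p[:,1]-K[1,2])/K[1,1],-np.ones(len(p))]@E[:3,:3].T
    o=E[:3,3];return o+d*((z-o[2])/d[:,2])[:,None]
def rect(P):
    # order A(x+,y+) B(x+,y-) C(x-,y+) D(x-,y-)
    v=(P[0]+P[1]-P[2]-P[3])[:2];w=(P[0]+P[2]-P[1]-P[3])[:2]
    return P.mean(0)[:2],np.degrees(np.arctan2(v[1],v[0])),np.degrees(np.arctan2(w[1],w[0]))-90,np.linalg.norm(v)/2,np.linalg.norm(w)/2
E
python3 - <<'E'
from h import *
t=(np.array([(60,115),(338,50),(150,522),(434,450)])+.5)/5+[70,130]-.5
print("tier top",*rect(ray("top",t,74)))
b=(np.array([(183,145),(240,405)])+.5)/5+[70,130]-.5
B=ray("top",b,120);print("bar",B,B.mean(0),np.degrees(np.arctan2(*(B[0]-B[1])[1::-1])))
c=(np.array([(155,78),(402,133),(74,437),(322,493)])+.5)/4.6+[205,155]-.5
print("base top",*rect(ray("top",c,45)))
# side: post tops: left-back(118,100)? order near view
s=(np.array([(118,100),(195,178),(348,48),(437,120)])+.5)/4+[180,105]-.5
P=ray("side",s,74);print(P.round(1))
c=(np.array([(114,335),(88,474),(428,335),(444,468)])+.5)/4+[180,105]-.5
P=ray("side",c,45);print(P.round(1)); print("base side",P.mean(0))
print(ray("top",t,74).round(1))
print(ray("top",[(397,203)],74))
E
```

```text
tier top [567.79305116 319.07463025] 15.57609588671264 15.291525125718564 190.06789214663644 130.30695618209506
bar [[622.81807215 334.40450785 120.        ]
 [510.48020452 304.23626514 120.        ]] [566.64913834 319.32038649 120.        ] 15.032069360841728
base top [507.62007164   4.07706843] -11.301061999848264 -11.268864992393276 187.11202670956283 128.87803552372156
[[457.5 357.6  74. ]
 [497.7 221.3  74. ]
 [647.2 418.8  74. ]
 [681.8 275.   74. ]]
[[429.1  84.6  45. ]
 [404.4 -45.4  45. ]
 [614.7  45.9  45. ]
 [590.  -78.8  45. ]]
base side [509.5369916    1.57371968  45.        ]
[[642.7 407.2  74. ]
 [676.  282.   74. ]
 [458.6 356.6  74. ]
 [493.9 230.5  74. ]]
[[ 544.72907973 -315.51690422   74.        ]]
```

>>> drive_tool(rows=[[[0.65,1,0,0,0,0],[0.65,1,0,0,0,0]]], fingers=1, force=80)

```text
time_s: 0.4
eef_pos: [194.8, -407.5, 403.8]
ee_rot: [-0.001, 0.992, 0.124, 0.0]
force: [1.2, -0.6, 0.7]
grip_width: 0.997
```

>>> drive_tool(rows=[[[0.65,1,0,0,0,0],[0.65,1,0,0,0,0]]])

```text
time_s: 0.65
eef_pos: [260.4, -305.6, 403.7]
ee_rot: [-0.001, 0.992, 0.123, 0.0]
force: [1.3, -0.2, -0.4]
grip_width: 0.996
```

>>> drive_tool(rows=[[[0.65,1,0,0,0,0],[0.65,1,0,0,0,0]]])

```text
time_s: 0.9
eef_pos: [326.0, -203.7, 403.8]
ee_rot: [-0.001, 0.992, 0.123, 0.0]
force: [0.7, -1.0, 0.1]
grip_width: 0.999
```

>>> drive_tool(rows=[[[0.65,1,0,0,0,0],[0.65,1,0,0,0,0]]])

```text
time_s: 1.15
eef_pos: [391.7, -101.7, 403.9]
ee_rot: [-0.001, 0.992, 0.123, 0.001]
force: [0.9, -0.2, -0.8]
grip_width: 1.0
```

>>> drive_tool(rows=[[[0.75,1,0,0,0,0],[0.75,1,0,0,0,0]]])

```text
time_s: 1.4
eef_pos: [466.3, -1.2, 404.0]
ee_rot: [-0.001, 0.992, 0.123, 0.001]
force: [0.6, -1.0, -0.0]
grip_width: 1.003
```

Run:
```python
from rig import ctrl, viewer
import cv2,numpy as np
print(ctrl.sense()["eef_pos"],ctrl.sense()["joints"])
c=viewer.calibration("wrist"); np.save("w1.npy",c["extrinsics"])
im=viewer.capture("wrist"); cv2.imwrite("pics/w1.png",im[:,:,::-1])
```

```text
[466.33157213  -1.24677981 403.96191653] [-2.55001173e-01  1.83554351e-01  1.66625267e+00  1.57614699e-03
  1.29094736e+00  1.06794768e+00]
```

View pics/w1.png

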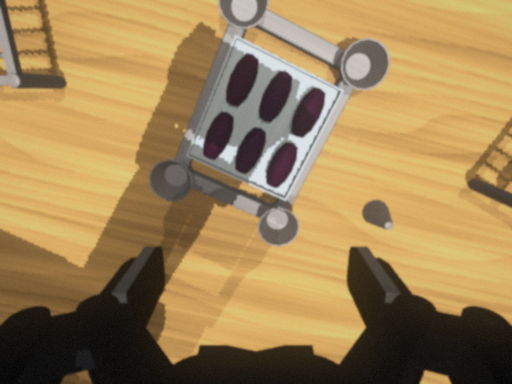

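Run:
```python
from h import *
im=__import__('cv2').imread("pics/w1.png")
import cv2
cv2.imwrite("pics/w1c.png",cv2.resize(im[0:250,140:400],None,fx=2.3,fy=2.3,interpolation=cv2.INTER_CUBIC))
P=ray("wrist",[(363.5,64),(172,180),(278,223)],45);print(P, (P[0]+P[1])/2)
v=P[0]-P[2];print(np.linalg.norm(v),np.degrees(np.arctan2(v[1],v[0])),np.linalg.norm(P[1]-P[2]))
```

```text
[[592.72532698 -72.60510427  45.        ]
 [430.8630159   87.36113518  45.        ]
 [410.9674695  -37.26262623  45.        ]] [511.79417144   7.37801546  45.        ]
185.16211683735477 -11.003745095621278 126.20188063196873
```

View pics/w1c.png

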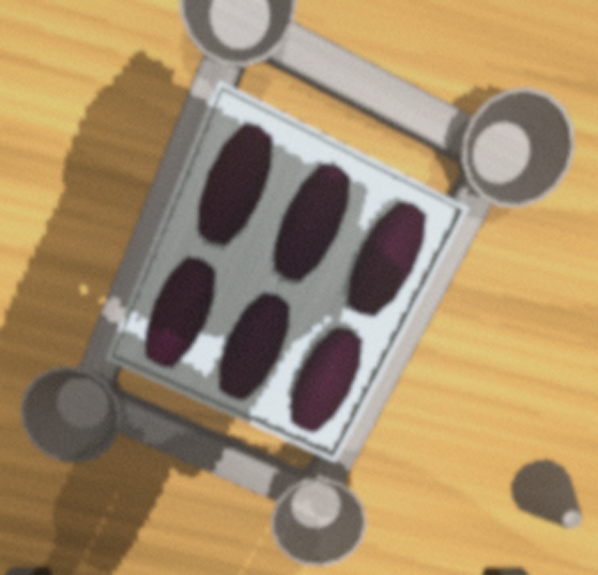

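Run:
```python
import h
from h import *
E=np.load("w1.npy");c=viewer.calibration("wrist");print(E[:3,3],c["extrinsics"][:3,3])
P=ray("wrist",[(364.8,63.9),(170.9,179.6),(278.7,226.5)],45);print(P, (P[0]+P[1])/2)
v=P[0]-P[2];print(np.linalg.norm(v),np.degrees(np.arctan2(v[1],v[0])),np.linalg.norm(P[1]-P[2]))
P=ray("wrist",[((500)/2.3+140,153/2.3),(83/2.3+140,402/2.3),(315/2.3+140,504/2.3)],21);print(P, (P[0]+P[1])/2)
v=P[0]-P[2];print(np.linalg.norm(v),np.degrees(np.arctan2(v[1],v[0])),np.linalg.norm(P[1]-P[2]))
P=ray("top",(np.array([(158,83),(400,135),(78,438),(323,494)])+.5)/4.6+[205,155]-.5,21);print(*rect(P))
```

```text
[540.29675946  16.69016813 374.15183099] [542.43522306  21.80972515 374.00853445]
[[593.12403404 -73.79486072  45.        ]
 [431.00964944  88.59186834  45.        ]
 [407.02973028 -39.18599415  45.        ]] [512.06684174   7.39850381  45.        ]
189.28513818842413 -10.535217019968066 130.0085330532147
[[592.4954334  -74.17250486  21.        ]
 [430.08316689  88.64732572  21.        ]
 [405.93241281 -38.99242533  21.        ]] [511.28930015   7.23741043  21.        ]
189.85099064340042 -10.678835752454024 129.9044455351154
[507.20975988   2.94002549] -11.086325728666738 -11.129004099048473 190.17760418853462 129.82233263807248
```

>>> drive_tool(rows=[[[0.32,1,0,0,0,0],[0.32,1,0,0,0,0]]])

```text
time_s: 1.7
eef_pos: [500.9, 105.4, 403.4]
ee_rot: [-0.002, 0.992, 0.126, 0.001]
force: [0.5, -0.2, -0.1]
grip_width: 1.002
```

>>> drive_tool(rows=[[[0.2,1,0,0,0,0],[0.2,1,0,0,0,0],[0.2,1,0,0,0,0],[0.2,1,0,0,0,0]]])

```text
time_s: 2.2
eef_pos: [520.8, 204.9, 403.2]
ee_rot: [-0.002, 0.992, 0.126, 0.001]
force: [-0.2, 0.3, 0.1]
grip_width: 0.998
```

Run:
```python
from rig import ctrl, viewer
import cv2,numpy as np
print(ctrl.sense()["eef_pos"],ctrl.sense()["joints"])
c=viewer.calibration("wrist"); np.save("w2.npy",c["extrinsics"])
im=viewer.capture("wrist"); cv2.imwrite("pics/w2.png",im[:,:,::-1])
```

```text
[520.83300444 204.93744463 403.15275869] [0.16505321 0.39030968 1.39346397 0.00346052 1.35585319 1.48306077]
```

View pics/w2.png

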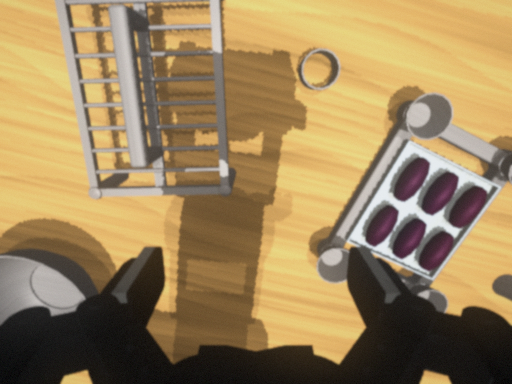

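>>> drive_tool(rows=[[[0.3,1,-0.3,0,0,0.01],[0.3,1,-0.3,0,0,0.01],[0.3,1,-0.3,0,0,0.01],[0.3,1,-0.3,0,0,0.01]]])

```text
time_s: 2.75
eef_pos: [551.1, 303.4, 373.6]
ee_rot: [-0.002, 0.991, 0.132, 0.001]
force: [-0.6, -0.8, 0.8]
grip_width: 1.001
```

Run:
```python
from rig import ctrl, viewer
import cv2,numpy as np
print(ctrl.sense()["eef_pos"],ctrl.sense()["ee_rot"])
c=viewer.calibration("wrist"); np.save("w3.npy",c["extrinsics"])
im=viewer.capture("wrist"); cv2.imwrite("pics/w3.png",im[:,:,::-1])
```

```text
[551.0641664  303.37219962 373.64989677] [-0.00160927  0.99118363  0.13248065  0.0011383 ]
```

View pics/w3.png

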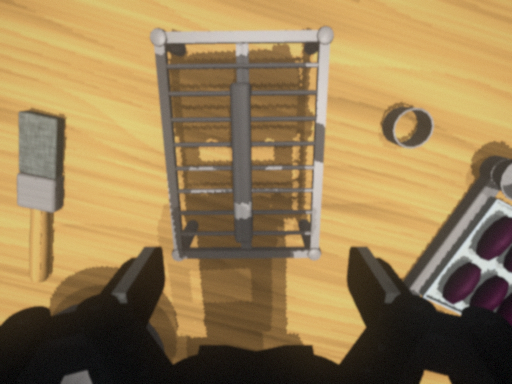

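Run:
```python
from h import *
print(rect(ray("wrist",[(158,37),(326,35),(179,255),(315,254)],74)))
B=ray("wrist",[(240.5,84),(244,247)],120);print(B,B.mean(0),np.degrees(np.arctan2(*(B[0]-B[1])[1::-1])))
E=np.load("w3.npy");print(E[:3,3]-viewer.calibration("wrist")["extrinsics"][:3,3])
```

```text
(array([569.73522566, 318.07872179]), np.float64(15.904879581166112), np.float64(15.758938357676513), np.float64(190.5305882743937), np.float64(130.65011103278934))
[[626.35190742 334.05152364 120.        ]
 [508.85430191 301.08403565 120.        ]] [567.60310467 317.56777965 120.        ] 15.67306186821378
[-0.00326069  0.20586621 -0.39448387]
```

>>> drive_tool(rows=[[[0.09,0.075,0,0,0,0.005],[0.18,0.15,-0.2,0,0,0.005],[0.18,0.15,-0.5,0,0,0.005],[0.18,0.15,-0.6,0,0,0.005],[0.18,0.15,-0.6,0,0,0.005],[0.18,0.15,-0.6,0,0,0.005]]])

```text
time_s: 3.55
eef_pos: [569.2, 317.9, 315.6]
ee_rot: [-0.002, 0.991, 0.136, 0.003]
force: [0.1, 0.3, -0.2]
grip_width: 1.002
```

Run:
```python
from rig import ctrl, viewer
import cv2,numpy as np
print(ctrl.sense()["eef_pos"],ctrl.sense()["ee_rot"])
im=viewer.capture("wrist"); cv2.imwrite("pics/w4.png",im[:,:,::-1])
```

```text
[569.22503175 317.93534265 315.62401526] [-0.00192707  0.99070457  0.13599347  0.00255345]
```

View pics/w4.png

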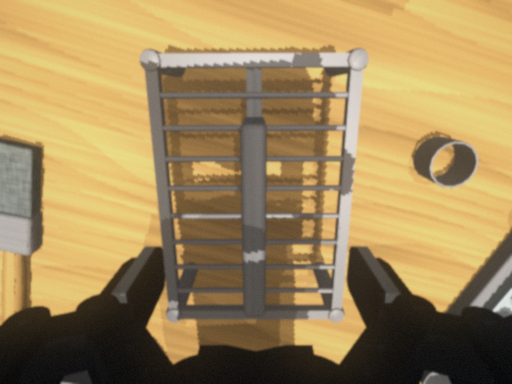

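Bar is centred between the fingers (column ~254) and aligned with the tool. Descend and close.

>>> drive_tool(rows=[[[0,0,-0.2,0,0,0],[0,0,-0.35,0,0,0],[0,0,-0.48,0,0,0],[0,0,-0.48,0,0,0],[0,0,-0.48,0,0,0]]])

```text
time_s: 4.22
eef_pos: [569.3, 318.1, 268.1]
ee_rot: [-0.002, 0.991, 0.136, 0.003]
force: [0.3, -0.4, 0.6]
grip_width: 1.004
```

>>> drive_tool(rows=[[[0,0,0,0,0,0],[0,0,0,0,0,0],[0,0,0,0,0,0],[0,0,0,0,0,0],[0,0,0,0,0,0],[0,0,0,0,0,0],[0,0,0,0,0,0],[0,0,0,0,0,0]]], fingers=-1, force=80)

```text
time_s: 5.22
eef_pos: [569.3, 318.3, 268.2]
ee_rot: [-0.002, 0.991, 0.136, 0.003]
force: [-0.8, 2.8, 1.2]
grip_width: 0.151
```

Run:
```python
from rig import ctrl, viewer
import cv2,numpy as np
im=viewer.capture("wrist"); cv2.imwrite("pics/w5.png",im[:,:,::-1])
print(ctrl.sense())
```

```text
{'time_s': 5.275, 'joints': array([0.3300431 , 0.71116123, 1.23969957, 0.00336576, 1.1837958 ,
       1.62648298]), 'dq': array([-1.71379296e-03, -5.62266376e-05,  5.93958444e-04, -3.88549081e-05,
       -9.82578219e-04, -6.95451192e-04]), 'tau': array([-2.17577308e+00, -5.54455054e+01, -2.35514063e+01, -7.21386820e-01,
        1.06717595e-01,  3.83291091e-02]), 'eef_pos': array([569.30297814, 318.23267763, 268.23328265]), 'ee_rot': array([-0.0021964 ,  0.99068457,  0.13612357,  0.00310459]), 'force': array([-1.26245154,  3.45862192,  2.36014786]), 'wrist_torque': array([0.51582363, 0.08022805, 0.06925222]), 'grip_width': 0.14759213720931702}
```

View pics/w5.png

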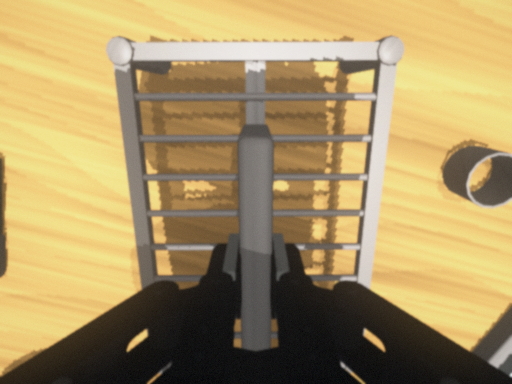

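>>> drive_tool(rows=[[[0,0,0.1,0,0,0],[0,0,0.3,0,0,0],[0,0,0.6,0,0,0],[0,0,0.9,0,0,0],[0,0,1,0,0,0],[0,0,1,0,0,0],[0,0,1,0,0,0]]])

```text
time_s: 6.15
eef_pos: [569.3, 318.1, 366.6]
ee_rot: [-0.002, 0.991, 0.136, 0.002]
force: [-0.6, -0.0, -4.3]
grip_width: 0.15
```

Run:
```python
from rig import ctrl, viewer
import cv2,numpy as np
print(ctrl.sense()["force"],ctrl.sense()["wrist_torque"])
for n in ["side","wrist"]:
    im=viewer.capture(n); cv2.imwrite(f"pics/{n}6.png",im[:,:,::-1])
```

```text
[-0.59540082 -0.0299895  -4.29881383] [-0.0369742   0.00049955 -0.00552137]
```

View pics/side6.png

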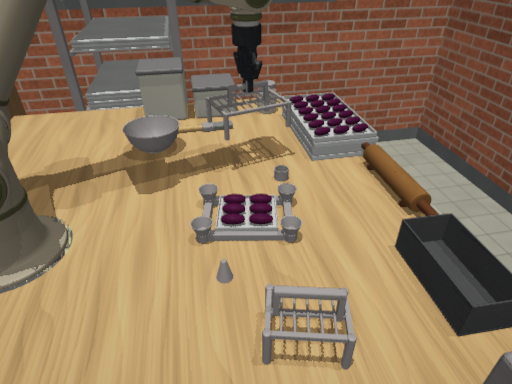

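View pics/wrist6.png

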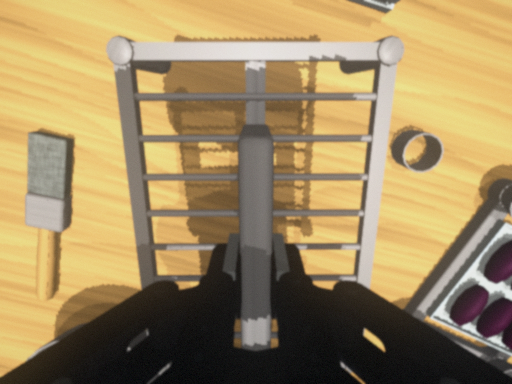

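>>> drive_tool(rows=[[[-0.04,-0.2,0,0,0,-0.02],[-0.1,-0.5,0,0,0,-0.05],[-0.16,-0.8,0,0,0,-0.08],[-0.2,-1,0,0,0,-0.1]]])

```text
time_s: 6.75
eef_pos: [549.1, 217.0, 366.3]
ee_rot: [-0.002, 0.998, 0.057, 0.002]
force: [-0.3, 0.5, -2.9]
grip_width: 0.146
```

>>> drive_tool(rows=[[[-0.06,-0.3,0,0,0,-0.03],[-0.12,-0.6,0,0,0,-0.06],[-0.18,-0.9,0,0,0,-0.09],[-0.2,-1,0,0,0,-0.1]]])

```text
time_s: 7.25
eef_pos: [528.8, 115.8, 366.0]
ee_rot: [-0.001, 1.0, -0.023, 0.001]
force: [0.5, 0.7, -4.2]
grip_width: 0.146
```

>>> drive_tool(rows=[[[-0.06,-0.3,0,0,0,-0.03],[-0.12,-0.6,0,0,0,-0.06],[-0.18,-0.85,0,0,0,-0.08],[-0.2,-1,0,0,0,-0.09],[-0.2,-1,0,0,0,-0.09],[-0.2,-1,0,0,0,-0.09]]])

```text
time_s: 8.0
eef_pos: [509.0, 16.5, 366.0]
ee_rot: [-0.001, 0.996, -0.093, 0.001]
force: [-0.0, 0.6, -3.1]
grip_width: 0.145
```

>>> drive_tool(rows=[[[0,-0.07,-0.1,0,0,-0.002],[0,-0.14,-0.25,0,0,-0.002],[0,-0.14,-0.36,0,0,-0.002],[0,-0.14,-0.4,0,0,-0.002],[0,-0.14,-0.4,0,0,-0.002],[0,-0.14,-0.4,0,0,-0.002]]])

```text
time_s: 8.75
eef_pos: [509.1, 2.6, 326.4]
ee_rot: [-0.001, 0.996, -0.094, 0.002]
force: [-0.8, 0.4, -3.8]
grip_width: 0.14
```

Run:
```python
from rig import ctrl, viewer
import cv2,numpy as np
print(ctrl.sense()["eef_pos"],ctrl.sense()["ee_rot"],ctrl.sense()["force"])
im=viewer.capture("side"); cv2.imwrite("pics/side7.png",cv2.resize(im[110:290,150:350,::-1],None,fx=3,fy=3,interpolation=cv2.INTER_CUBIC))
im=viewer.capture("top"); cv2.imwrite("pics/top7.png",cv2.resize(im[130:290,180:340,::-1],None,fx=3.5,fy=3.5,interpolation=cv2.INTER_CUBIC))
```

```text
[509.1078282    2.61376009 326.35852084] [-0.00143743  0.99556534 -0.09404266  0.00188642] [-0.81754702  0.3555463  -3.78818732]
```

View pics/side7.png

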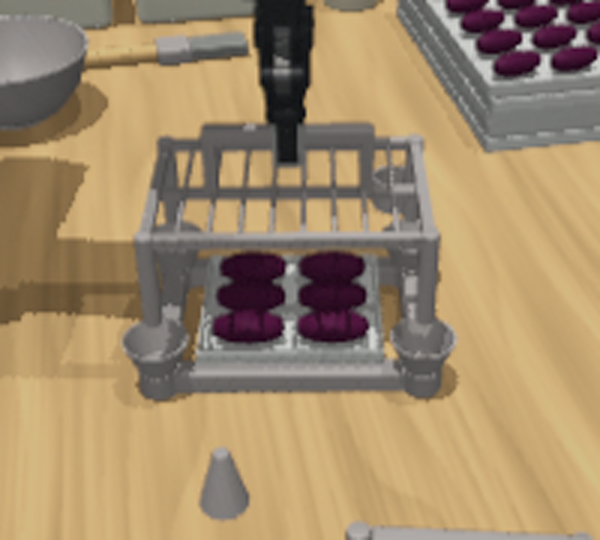

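View pics/top7.png

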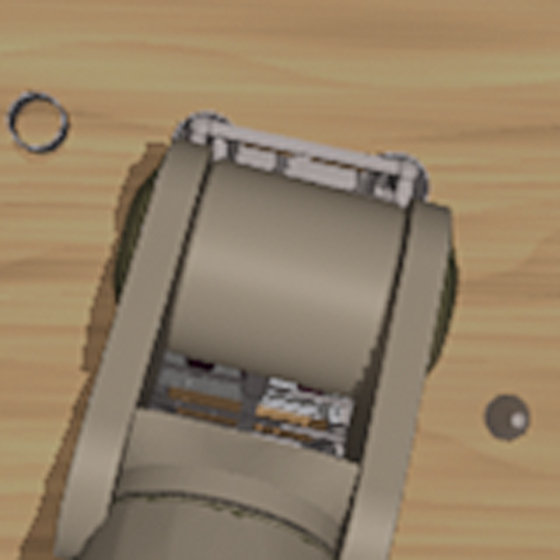

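>>> drive_tool(rows=[[[0,0,-0.06,0,0,0],[0,0,-0.12,0,0,0],[0,0,-0.18,0,0,0],[0,0,-0.24,0,0,0],[0,0,-0.29,0,0,0],[0,0,-0.33,0,0,0],[0,0,-0.33,0,0,0]]])

```text
time_s: 9.72
eef_pos: [509.0, 2.6, 293.1]
ee_rot: [-0.001, 0.996, -0.094, 0.002]
force: [0.2, -0.7, -4.4]
grip_width: 0.146
```

Run:
```python
from rig import ctrl, viewer
import cv2,numpy as np
print(ctrl.sense()["eef_pos"],ctrl.sense()["wrist_torque"],ctrl.sense()["force"])
im=viewer.capture("side"); cv2.imwrite("pics/side8.png",cv2.resize(im[110:290,150:350,::-1],None,fx=3,fy=3,interpolation=cv2.INTER_CUBIC))
```

```text
[509.03398306   2.5805275  293.07049916] [-0.02095194  0.02958033 -0.00255004] [ 0.15166217 -0.69061701 -4.39154566]
```

View pics/side8.png

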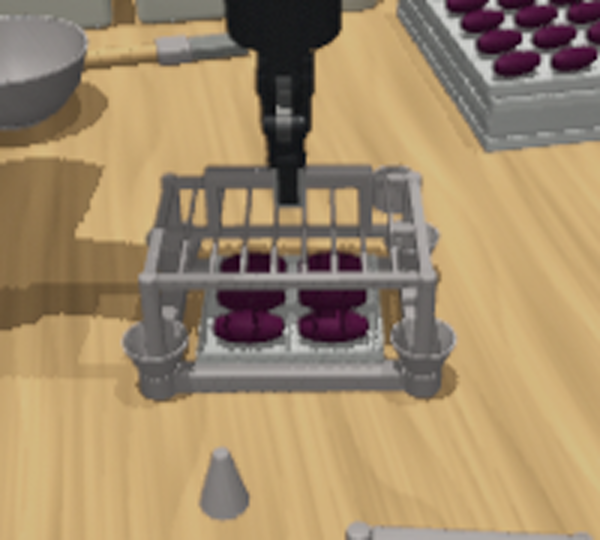

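All four posts are inside their cups with no contact forces. Final 4–5 mm gently.

>>> drive_tool(rows=[[[0,0,-0.015,0,0,0],[0,0,-0.03,0,0,0],[0,0,-0.042,0,0,0],[0,0,-0.042,0,0,0],[0,0,-0.042,0,0,0]]])

```text
time_s: 10.4
eef_pos: [509.1, 2.6, 289.2]
ee_rot: [-0.001, 0.996, -0.094, 0.002]
force: [-1.3, 0.6, -2.1]
grip_width: 0.145
```

Contact is starting; another millimetre.

>>> drive_tool(rows=[[[0,0,-0.01,0,0,0],[0,0,-0.012,0,0,0],[0,0,-0.012,0,0,0]]])

```text
time_s: 10.78
eef_pos: [509.1, 3.0, 288.8]
ee_rot: [-0.002, 0.996, -0.094, 0.002]
force: [-3.2, 5.9, 6.4]
grip_width: 0.15
```

>>> drive_tool(rows=[[[0,0,0,0,0,0],[0,0,0,0,0,0],[0,0,0,0,0,0],[0,0,0,0,0,0],[0,0,0,0,0,0],[0,0,0,0,0,0],[0,0,0,0,0,0],[0,0,0,0,0,0]]], fingers=1)

```text
time_s: 11.78
eef_pos: [509.1, 3.0, 288.8]
ee_rot: [-0.002, 0.996, -0.094, 0.002]
force: [0.5, -0.1, -0.5]
grip_width: 1.002
```

>>> drive_tool(rows=[[[0,0,0.1,0,0,0],[0,0,0.3,0,0,0],[0,0,0.6,0,0,0],[0,0,1,0,0,0],[0,0,1,0,0,0]]])

```text
time_s: 12.4
eef_pos: [509.2, 3.0, 392.1]
ee_rot: [-0.001, 0.996, -0.094, 0.005]
force: [-0.3, -0.4, -0.9]
grip_width: 1.0
```

>>> drive_tool(rows=[[[-0.3,0.3,0.3,0,0,0],[-0.7,0.7,0.6,0,0,0],[-1,1,0.6,0,0,0]]])

```text
time_s: 12.78
eef_pos: [407.8, 104.0, 453.5]
ee_rot: [-0.002, 0.996, -0.094, 0.007]
force: [0.4, -0.0, -0.8]
grip_width: 1.0
```

>>> drive_tool(rows=[[[-0.2,0.4,0,0,0,0],[-0.4,1,0,0,0,0],[-0.4,1,0,0,0,0],[-0.4,1,0,0,0,0]]])

```text
time_s: 13.28
eef_pos: [367.9, 203.9, 453.1]
ee_rot: [-0.001, 0.996, -0.094, 0.007]
force: [0.6, 0.2, -0.9]
grip_width: 0.995
```

Run:
```python
from rig import ctrl, viewer
import cv2,numpy as np
print(ctrl.sense()["time_s"],ctrl.sense()["eef_pos"],ctrl.sense()["force"])
im=viewer.capture("side"); cv2.imwrite("pics/side9.png",cv2.resize(im[110:290,150:350,::-1],None,fx=3,fy=3,interpolation=cv2.INTER_CUBIC))
im=viewer.capture("top"); cv2.imwrite("pics/top9.png",cv2.resize(im[130:290,180:450,::-1],None,fx=2.9,fy=2.9,interpolation=cv2.INTER_CUBIC))
```

```text
13.275 [367.857915   203.86680535 453.07428737] [ 0.57446384  0.16467266 -0.88345416]
```

View pics/side9.png

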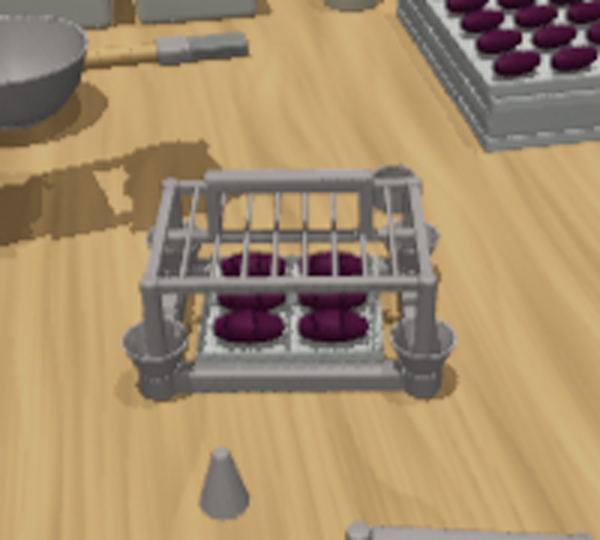

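View pics/top9.png

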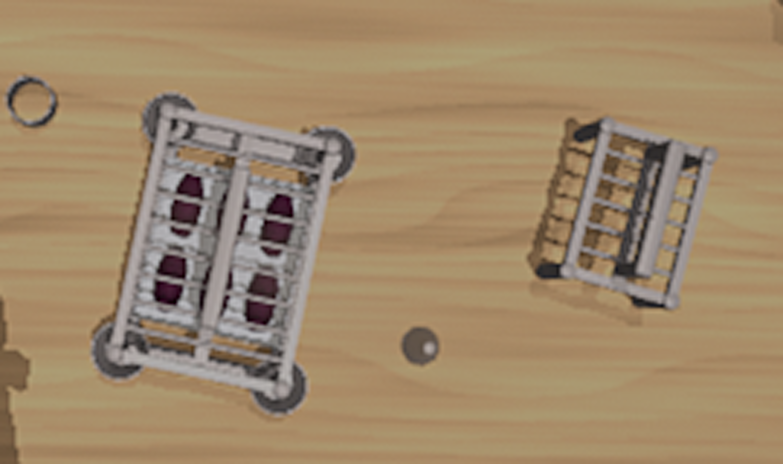

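Run:
```python
from h import *
t=(np.array([(166,114),(333,146),(117,354),(284,390)])+.5)/2.9+[180,130]-.5
P=ray("top",t,95);print(*rect(P))
s=(np.array([(170,182),(420,182),(150,284),(428,284)])+.5)/3+[150,110]-.5
Q=ray("side",s,95);print(P.round(1),Q.round(1),Q.mean(0))
```

```text
[507.06200103   2.88482424] -10.135726230139454 -10.129155541035459 188.78541811543857 130.34721133093203
[[610.8  50.9  95. ]
 [589.2 -78.4  95. ]
 [426.2  83.2  95. ]
 [402.  -44.2  95. ]] [[429.2  85.8  95. ]
 [620.   45.8  95. ]
 [405.1 -46.5  95. ]
 [589.5 -84.9  95. ]] [5.10946620e+02 5.38557397e-02 9.50000000e+01]
```

Both views agree with a seated tier at z≈95 mm for the post tops, centred within a few mm and level. Handing in.

Run:
```python
from rig import ctrl
print(ctrl.finish_job())
```

```text
the job is handed in; nothing more can be done
None
```

I picked up the larger tier by its carrying bar and carried it over the base. I lowered it into the four cups until I felt light contact of about 10 N, then let go and moved the arm clear. I handed the job in at about 13.4 s; no verdict is reported.

**Last checks:**
- **Seating:** all four posts sit inside their cups in the side and top pictures. The release height was 0.4 mm below the height I calculated for a fully seated tier.
- **Position:** the tier's centre was (507, 3) mm from the top view and (511, 0) mm from the side view. The base was estimated at (508.5, 2.5) mm, so the views agree to within about 4 mm.
- **Angle:** the tier was turned about −10.1°, against −10.9° for the base.
- **Level:** it looked level in the pictures, but I didn't measure tilt separately.
- **Robot:** the fingers were open and the arm was touching nothing.
- **Smaller tier:** the robot never touched it, and the last pictures show no visible change. I didn't re-measure its position.

No check failed. The largest disagreement was one rear post corner, where the two views differed by about 11 mm in picked pixel position. I put that down to picking error in the coarse side view.

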